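# Strap-clamp two oak blanks with a bayonet collar

### The arm

A 6-joint arm with a two-finger parallel gripper is mounted at the origin on the work surface. World frame = base frame: x ahead of the robot, y to its left, z up, the work surface at z = 0. Lengths are in mm, angles in rad, forces in N, time in s.
With the tool pointing down it reaches from about 275 to 1000 mm from the base axis. Payload 8.4 kg.
Tool frame: the origin (TCP) lies on the centre line of the jaws, within the pads' length; the fingertips stand r.tip_reach ahead of it and the grasp point (between the pads) lies 11 mm behind it (r.tip_reach is the distance from the TCP to the fingertips, in mm); z points along the fingers, y is the line along which they close (so a half turn about z gives the same grasp; the last joint's range is limited). The gripper opens to 85 mm and grips with 20 to 120 N. Pads are 22 mm wide; open, the fingers measure 114 mm over their backs; the gripper's body (76 mm by 85 mm) begins 54 mm behind the grasp point. The pads swing forward as they close: fully open they stand 13 mm farther back than shut.
Start: joints at [-1.159, 0.353, 1.633, -0, 1.155, -0.002], TCP at [251.306, -572.253, 239.281] pointing down, gripper open.
Joint ranges: [-2.63, 2.63], [-0.92, 2.1], [0.06, 2.66], [-1.3, 4.44], [0, 2.69], [-3.02, 3.02]. Speed limits (rad/s): [2.22, 2.22, 2.79, 3.14, 3.14, 3.14].

### API

Orientations are given as [roll, pitch, yaw] about the fixed x, y, z axes, in that order (R = Rz(yaw) Ry(pitch) Rx(roll)).
In Python, from rig import r gives the robot as it stands.
- The arm moves only by the tool carry_out, never from a script. Its argument "targets" is a list of rows, each an object with "dp": the shift along the tool's x, y, z in mm, a list of three; "yaw": the turn about the tool's z in degrees. A call has 1 to 12 rows; each row is the pose to reach, as a shift and turn from the pose commanded when the call began, along the tool's axes at that moment; what a row does not reach only later rows make up. A row lasts 1/8 s, in which the tool goes at most 62.5 mm and 10.7 degrees, less where a joint would pass 70% of its speed; a pose out of reach is approached as far as the arm can. A call with a gripper value outside its range is refused whole. "fingers" is the opening, from -1 (shut) to 1 (fully open), so that 0 is half open, set as the call begins (left out, the last holds). The fingers move at their own pace and stop on an object; "grip_force" is the grip in N (left out, the last holds). Time passes only in rows, so rows that repeat a pose let the fingers close. It gives the time, the measured TCP pose, the force, the opening and the grip force at its end, in the units of the state.
- r.sense(): the state, without advancing time (a new reading comes with each control period).
- r.grab_frame(name): name is "side" or "top" or "wrist"; returns the picture (480x640x3 uint8, red, green, blue); there is no depth.
- r.get_calibration(name): a dict with "fx", "fy", "cx", "cy" (pixels), "rvec" (rotation vector, rad) and "tvec" (3), from world to camera coordinates, as OpenCV has them. Camera axes: x right, y down, z forward; pixel columns grow to the right and rows downward; lengths in mm; the calibration is good to about 2 mm. A picture is of the moment at which its call begins: read the wrist's pose just before it. get_calibration takes no time and is no camera call; for the wrist camera it gives the pose at the moment of the call.
- r.sign_off(): hands the job in; it is judged then, once.
The state is a dict: "clock": time; "qpos": joint angles; "qvel": joint speeds; "joint_efforts": joint torques, N m; "eef_pos": TCP position; "tcp_rot": TCP orientation; "contact_force": force on the tool from outside, world axes, zero at the start; "wrist_torque": the same for the moment, N m; "opening": opening from 0.0 (shut) to 1.0 (fully open); "grasp_force": force on a finger pad.
Only numpy, scipy, OpenCV 4.12 (cv2) and the standard library are available. Lean on these libraries where they do the work, as an engineer would, in place of code of your own. Each camera call takes 0.05 s, during which the arm holds its last target. There are 200 camera calls.

### The job

Clamp the two oak blanks on the carving jig: lay the slotted aluminium clamp bar flat across both blanks with the jig's post standing up through its slot and let go of it, then put the knurled collar closed side up on the post and turn it until its hidden keyways drop over the post's pins. Push the collar fully home against its spring, down onto the bar, and finish while still holding it pressed there, as the spring lifts it again if you let go. Leave the tin, the brush and the dark wood offcut where they are.

Things in the scene. Friction and masses are not known exactly. Their poses are not given: they have to be found in the camera images.
- jig: Fixed jig: plywood board 170 (x) x 250 (y) x 18 mm. Origin: centre of its underside, on the bench; z up. Two fixed oak blanks, each 150 (x) x 55 (y) x 30 mm, are centred at y = +85 and -85 mm, tops 48 mm above the origin. A fixed steel post, 16 mm diameter, stands along the jig's z axis on a 44 mm wide foot that ends 23 mm above the origin; bare space between the blanks.
- pins (a point): Point on the post's axis, 86 mm above the jig's origin: level of the tops of three round pins, 6 mm thick, that stick out level from the post to a radius of 14 mm, 120 degrees apart. Their direction changes from start to start; no frame tells it. Above this level the post is a cone, from 16 to 11 mm diameter, 5 mm high.
- plunger_tip (a point): Free top of the 8 mm brass spring plunger that sticks 12 mm out of the post's top, on its axis, 103 mm above the jig's origin (the point stays there when it is pressed). It can be pressed down 12 mm, at 1 N per mm. When the collar is home it pushes the collar up with about 8 N; let go, the collar rises about 6 mm.
- home (a point): Point on the post's axis 64 mm above the jig's origin, level with the top of the laid bar: the collar's origin is here when it is fully home. Its axes are those of the jig. As the pins are round, a lightly pressed collar begins to sink 1 to 3 mm when it is still about 0.2 rad off, and goes down freely only when lined up.
- bar: Loose clamp bar: flat aluminium strap, 220 mm long (its y) x 56 wide (x) x 16 thick (z), about 0.36 kg, same either way round. Origin: centre of its underside. A through slot 80 (y) x 35 (x) mm is centred on the origin. Starts flat on the bench. Laid in place its y is along the jig's y, its origin 48 mm above the jig's origin; the slot leaves 3.5 mm beside the pins.
- collar: Loose knurled steel collar, a blind cap 54 mm in diameter x 37 mm high, about 0.2 kg. Origin: centre of its open underside; z up, to the closed top. Starts upright on the bench. Set on the post and not lined up, it rests on the pins with its origin 76 mm above the jig's origin. Lined up (within about 0.1 rad) it goes down 12 mm more and stops on the bar.
- collar_top (a point): Centre of the collar's closed top, 37 mm above its origin. Inside, from the underside: counterbore 34 mm wide, 10 mm deep, then a bore about 18 mm wide with three keyways 9 mm wide, 120 degrees apart, up to the cap's inner face at 31 mm. Not seen from outside. A turn either way of at most a third of a turn lines them up; they may be lined up already when put on.
- tin: Bystander: dark round tin, 76 mm diameter x 40 mm high, upright. Origin: centre of its underside.
- brush: Bystander: bench brush 200 mm long, lying flat along its x. Origin: on its underside.
- offcut: Bystander: dark wood offcut, 50 x 90 x 30 mm. Origin: centre of its underside.
Mind the look-alikes: they are no part of the job. What is shaped like the bar but yellow is not meant.

How it is judged:
By the outcome, as a careful person would: the job done as asked, in the order asked, and still so for the second after the job is handed in, while the arm keeps its last pose, push and grip.
It also fails if it takes over 67 s, if anything falls off the work surface, if the arm or the gripper's body presses on something with over 40 N, if the wrist force passes 120 N, or if a joint passes its speed limit or range.

## Working session

There is one attempt and no reset: what is moved stays moved. The work goes in short steps, Python scripts to look and compute and a tool call to move; the robot and the scene stay as the last step left them, time stands still between calls to the robot, and variables do not carry over. Pictures are saved under pics/ and viewed, at most 10 in all, crops included, and the job is handed in when it is done.

Besides the shell and the picture viewer there is one more tool, called after "Emit:" as a command line: name --argument value ..., lists and objects as JSON in quotes. carry_out: Moves the arm, as the interface text tells. Its arguments: {"type":"object","properties":{"targets":{"type":"array","items":{"type":"object","properties":{"dp":{"type":"array","items":{"type":"number"}},"yaw":{"type":"number"}}}},"fingers":{"type":"number"},"grip_force":{"type":"number"}},"required":["targets"]}

```bash
ls; mkdir -p pics
python3 - <<'E'
from rig import r
import cv2
s=r.sense();print(s, r.tip_reach)
for n in("top","side"):
    c=r.get_calibration(n);print(n,c)
    cv2.imwrite(f"pics/{n}0.png",r.grab_frame(n)[:,:,::-1])
E
```

```text
pics
{'clock': 0.0, 'qpos': array([-1.15941830e+00,  3.53670834e-01,  1.63417038e+00,  5.56863130e-06,
        1.15519824e+00, -2.37851761e-03]), 'qvel': array([-6.54154263e-06,  1.51406796e-03,  1.73454539e-04, -4.06179036e-04,
       -5.38730879e-04, -8.62897607e-04]), 'joint_efforts': array([ 2.17684115e-03, -6.05254197e+01, -3.42072344e+01,  1.18682660e-04,
        9.47667751e-03, -6.40317495e-06]), 'eef_pos': array([ 251.10141075, -571.80808415,  238.5319986 ]), 'tcp_rot': array([-3.14014586e+00, -8.53258502e-06,  4.13754286e-01]), 'contact_force': array([ 0.9405739 ,  0.38752269, -0.42333699]), 'wrist_torque': array([-0.01057926, -0.06083233, -0.01583875]), 'grasp_force': 0.0, 'opening': 0.9988248227304908} 8.0
top {'fx': 536.7777807055952, 'fy': 536.7777807055952, 'cx': 316.75523623192885, 'cy': 237.1961256221552, 'rvec': array([ 2.13185169, -2.18316174,  0.17325338]), 'tvec': array([ -96.46026393,  586.62432734, 1260.43992344])}
side {'fx': 477.7557737603858, 'fy': 477.7557737603858, 'cx': 313.19980238619297, 'cy': 240.94748046675807, 'rvec': array([ 0.38372816, -2.82732811,  1.08383312]), 'tvec': array([ 550.65677664,  236.87647882, 1081.44818449])}
```

View pics/top0.png

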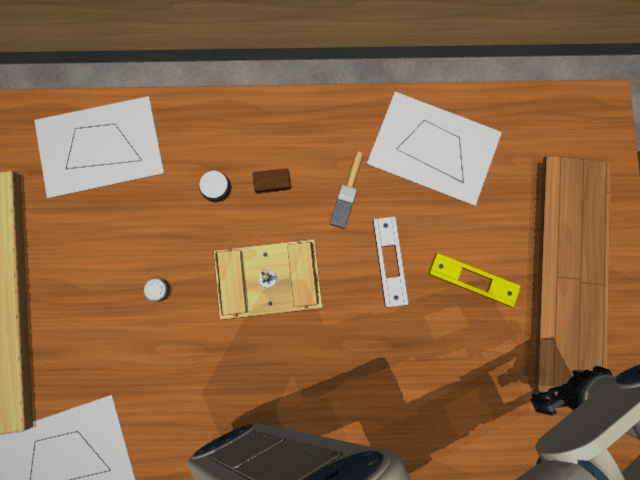

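View pics/side0.png

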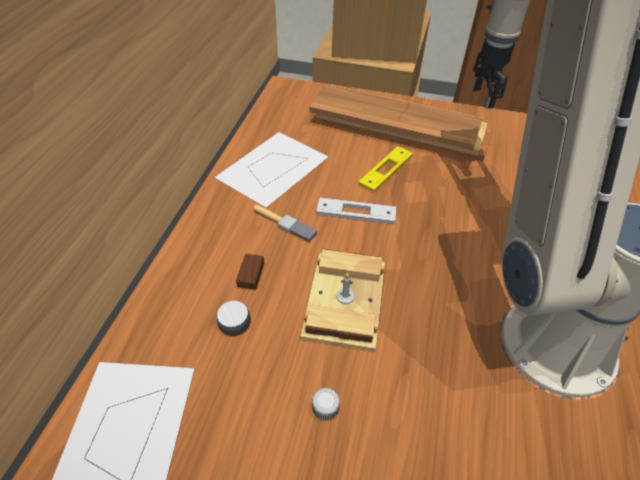

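The top view shows the jig at (268,279), the aluminium bar at (391,261), and the collar at (156,290). The yellow decoy is at (475,279). The side view agrees, with the post tip at about (347,276). Next I measure them.

```bash
cat > h.py <<'E'
import numpy as np, cv2
from rig import r
def cast(c,uv,z):
    R=cv2.Rodrigues(np.array(c["rvec"]))[0]; K=np.array([[c["fx"],0,c["cx"]],[0,c["fy"],c["cy"]],[0,0,1]])
    uv=np.atleast_2d(uv).astype(float)
    d=(R.T@np.linalg.inv(K)@np.c_[uv,np.ones(len(uv))].T).T; o=-R.T@np.array(c["tvec"]).ravel()
    return o+d*((z-o[2])/d[:,2])[:,None]
def proj(c,P):
    K=np.array([[c["fx"],0,c["cx"]],[0,c["fy"],c["cy"]],[0,0,1]])
    return cv2.projectPoints(np.atleast_2d(P).astype(float),np.array(c["rvec"]),np.array(c["tvec"]),K,None)[0][:,0]
def blob(mask,near):
    cs,_=cv2.findContours(mask.astype(np.uint8),cv2.RETR_EXTERNAL,cv2.CHAIN_APPROX_NONE)
    cs=[k for k in cs if cv2.contourArea(k)>60]
    return min(cs,key=lambda k:np.hypot(*(k[:,0].mean(0)-near)))
def rect(c,k,z):
    P=cast(c,k[:,0],z)[:,:2].astype(np.float32); (x,y),(w,h),a=cv2.minAreaRect(P)
    if w<h: w,h,a=h,w,a+90
    return np.round([x,y,w,h,(a+90)%180-90],1)   # long-axis direction, deg
def to_tool(target,yaw_dir_deg=None):
    "shift in tool axes to world target TCP; turn (deg about tool z) so tool y is along given world direction"
    s=r.sense(); R=cv2.Rodrigues(np.zeros(3))[0]
    from scipy.spatial.transform import Rotation as Ro
    R=Ro.from_euler('xyz',s["tcp_rot"]).as_matrix()
    dp=R.T@(np.array(target)-s["eef_pos"]); t=None
    if yaw_dir_deg is not None:
        cur=np.degrees(np.arctan2(R[1,1],R[0,1])); t=-((yaw_dir_deg-cur+90)%180-90)
    return np.round(dp,1),t,s["qpos"][5]
E
python3 - <<'E'
from h import *
im=cv2.imread("pics/top0.png"); c=r.get_calibration("top"); hsv=cv2.cvtColor(im,cv2.COLOR_BGR2HSV)
wh=(hsv[...,1]<60)&(hsv[...,2]>110)
for n,p,z in(("bar",(391,261),16),("collar",(156,290),37)): print(n,rect(c,blob(wh,p),z))
jig=(hsv[...,0]>15)&(hsv[...,0]<27)&(hsv[...,2]>130)
k=blob(jig,(268,279)); print("jig",cv2.boundingRect(k),rect(c,k,33))
for n,(u,v) in(("post",(268,279)),):
  for z in(23,91,103): print(z,cast(c,(u,v),z)[0].round(1))
cs=r.get_calibration("side"); im2=cv2.imread("pics/side0.png")
a=cv2.resize(im[230:330,205:330],None,fx=5,fy=5,interpolation=2)
b=cv2.resize(im2[240:350,295:395],None,fx=5,fy=5,interpolation=2)
o=np.zeros((560,800,3),np.uint8); a=cv2.resize(a,(500,400)); b=cv2.resize(b,(300,330)); o[:400,:500]=a;o[:330,500:]=b
cv2.imwrite("pics/c.png",o)
w=to_tool([0,0,0]);print(w)
E
```

```text
bar [ 524.8 -290.8  219.6   56.1    5.8]
collar [468.6 280.5  52.7  49.9   0.8]
jig (214, 239, 109, 81) [487.8  11.1 248.  169.2 -85. ]
23 [486.9  10.3  23. ]
91 [482.5   5.5  91. ]
103 [481.7   4.7 103. ]
(array([  -0. , -624.3,  239.4]), None, np.float64(-0.002402927226649134))
```

View pics/c.png

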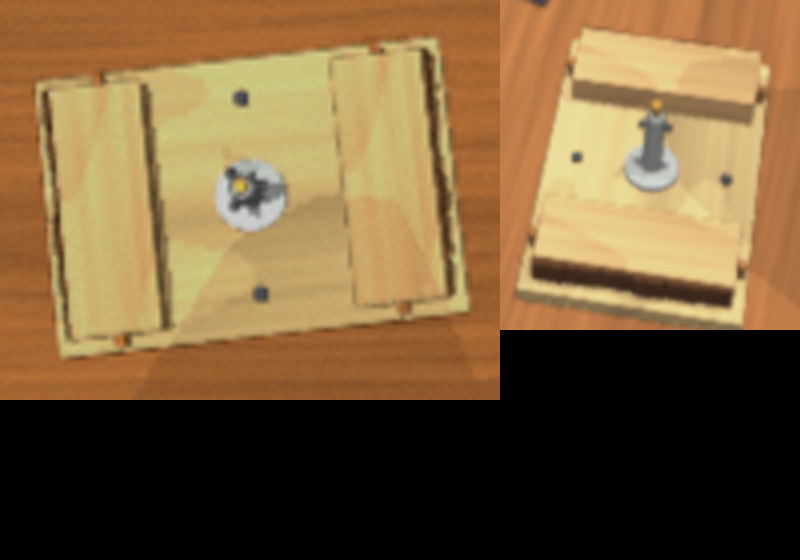

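The crop shows the foot centre at full-image pixel (267.8,278.5) and the plunger tip at (265,276.3). The three pins point roughly up-left, right and down in the image.

Run:
```python
from h import *
c=r.get_calibration("top"); print(cast(c,(267.6,278.4),23),cast(c,(265,276.25),103),cast(c,(265,276.25),107))
cs=r.get_calibration("side"); 
for z,uv in((103,(295+157/3,240+104/3)),(23,(295+151/3,240+167/3))): print(cast(cs,uv,z))
print(to_tool([525,-291,150],-84.2))
```

```text
[[488.37247969  11.29642832  23.        ]] [[488.14713859  11.43448358 103.        ]] [[487.86694154  11.12877336 107.        ]]
[[488.92877191   9.05525734 103.        ]]
[[488.67750949  10.24708044  23.        ]]
(array([ 363.7, -146.9,   88.8]), np.float64(17.907832122210564), np.float64(-0.002402927226649134))
```

Emit:
carry_out --targets '[{"dp":[40,-16,10],"yaw":2},{"dp":[90,-36,22],"yaw":5},{"dp":[140,-56,34],"yaw":8},{"dp":[190,-76,46],"yaw":10},{"dp":[240,-96,58],"yaw":13},{"dp":[290,-116,70],"yaw":15},{"dp":[335,-135,82],"yaw":17},{"dp":[358,-145,88],"yaw":18},{"dp":[364,-147,89],"yaw":18},{"dp":[364,-147,89],"yaw":18},{"dp":[364,-147,89],"yaw":18}]' --fingers 1 --grip_force 60

```text
clock: 1.48
eef_pos: [524.9, -292.1, 150.5]
tcp_rot: [3.141, 0.0, 0.099]
contact_force: [-1.2, -0.6, 0.2]
opening: 1.002
grasp_force: 0.0
```

Run:
```python
from h import *
s=r.sense();c=r.get_calibration("wrist"); im=r.grab_frame("wrist")[:,:,::-1]
cv2.imwrite("pics/w1.png",im); print(s["clock"],s["eef_pos"],s["tcp_rot"],s["qpos"][5],-cv2.Rodrigues(c["rvec"])[0].T@c["tvec"])
print(proj(c,[525,-291,16]))
print(to_tool([525,-291,150],-84.2))
```

```text
1.475 [ 524.91315741 -292.14844903  150.50035401] [3.14132370e+00 1.65712498e-05 9.89242689e-02] 0.961792740973496 [ 597.46199824 -284.09756808  284.71036717]
[[318.51200714 233.57229759]]
(array([ 0.2, -1.2,  0.5]), np.float64(-0.15016442114456652), np.float64(0.9619547418173489))
```

View pics/w1.png

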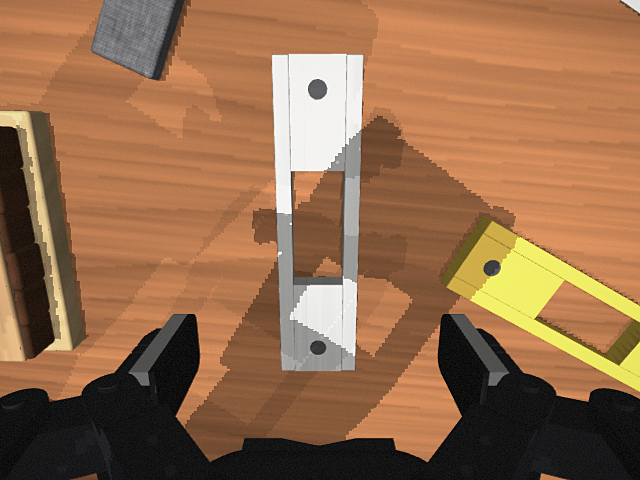

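The wrist view shows the bar's corners at about (273,55), (362,55), (355,370) and (282,370), and its holes at (318,89) and (318,347). The yellow bar's near corner is at (445,280), outside the finger's path.

Run:
```python
from h import *
c=r.get_calibration("wrist")
P=cast(c,[(273,55),(362,55),(355,370),(282,370),(317.5,89),(318,347)],16); print(P.round(1),P[:4].mean(0),P[4:].mean(0)); d=P[4]-P[5]; print(np.degrees(np.arctan2(d[1],d[0])))
Q=P[:4].mean(0)/2+P[4:].mean(0)/2
print(to_tool([Q[0],Q[1],6],None))
```

```text
[[ 633.3 -252.8   16. ]
 [ 638.6 -306.2   16. ]
 [ 421.4 -329.    16. ]
 [ 415.9 -274.1   16. ]
 [ 616.8 -281.3   16. ]
 [ 438.1 -299.3   16. ]] [ 527.29430845 -290.50991683   16.        ] [ 527.48493333 -290.30159474   16.        ]
5.721882571229948
(array([  2.7,  -1.6, 144.5]), None, np.float64(0.9619547418173489))
```

Emit:
carry_out --targets '[{"dp":[3,-2,25]},{"dp":[3,-2,70]},{"dp":[3,-2,115]},{"dp":[3,-2,135]},{"dp":[3,-2,142]},{"dp":[3,-2,142]},{"dp":[3,-2,142]}]'

```text
schema error: expected keys dp, yaw
```

Emit:
carry_out --targets '[{"dp":[0,0,0]},{"dp":[0,0,0]},{"dp":[0,0,0]},{"dp":[0,0,0]},{"dp":[0,0,0]},{"dp":[0,0,0]},{"dp":[0,0,0]},{"dp":[0,0,0]}]' --fingers -1 --grip_force 60

```text
schema error: expected keys dp, yaw
```

Emit:
carry_out --targets '[{"dp":[3,-2,25],"yaw":0},{"dp":[3,-2,70],"yaw":0},{"dp":[3,-2,115],"yaw":0},{"dp":[3,-2,135],"yaw":0},{"dp":[3,-2,142],"yaw":0},{"dp":[3,-2,142],"yaw":0},{"dp":[3,-2,142],"yaw":0}]'

```text
clock: 2.4
eef_pos: [529.2, -289.6, 9.7]
tcp_rot: [3.14, -0.002, 0.1]
contact_force: [-0.4, -0.6, -0.2]
opening: 1.001
grasp_force: 0.0
```

Emit:
carry_out --targets '[{"dp":[0,0,0],"yaw":0},{"dp":[0,0,0],"yaw":0},{"dp":[0,0,0],"yaw":0},{"dp":[0,0,0],"yaw":0},{"dp":[0,0,0],"yaw":0},{"dp":[0,0,0],"yaw":0}]' --fingers -1 --grip_force 60

```text
clock: 3.15
eef_pos: [529.1, -289.7, 9.7]
tcp_rot: [3.14, -0.002, 0.1]
contact_force: [-2.5, -1.3, 10.3]
opening: 0.637
grasp_force: 63.3
```

Emit:
carry_out --targets '[{"dp":[0,0,-5],"yaw":0},{"dp":[0,0,-25],"yaw":0},{"dp":[0,0,-65],"yaw":0},{"dp":[0,0,-110],"yaw":0},{"dp":[0,0,-145],"yaw":0},{"dp":[0,0,-160],"yaw":0},{"dp":[0,0,-160],"yaw":0}]'

```text
clock: 4.03
eef_pos: [528.5, -289.1, 169.2]
tcp_rot: [3.141, -0.001, 0.1]
contact_force: [0.4, -0.4, -5.1]
opening: 0.634
grasp_force: 65.2
```

Run:
```python
from h import *
s=r.sense();print(s["eef_pos"],s["tcp_rot"],s["grasp_force"],s["opening"])
cv2.imwrite("pics/w2.png",r.grab_frame("wrist")[:,:,::-1])
print(to_tool([488.2,10.9,170],5))
```

```text
[ 528.50670082 -289.09544796  169.17057467] [ 3.14072882e+00 -1.34544196e-03  9.96122059e-02] 65.20929336547852 0.6337986230097988
(array([  -9.6, -302.1,   -2.1]), np.float64(-89.2900327672919), np.float64(0.9680539879647336))
```

View pics/w2.png

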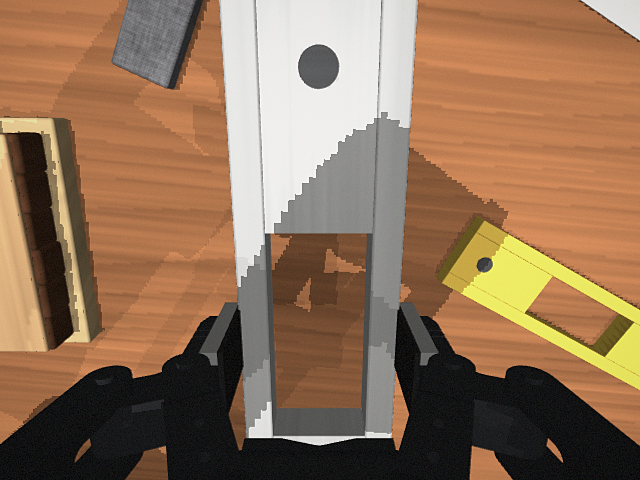

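The bar is gripped level and straight in the jaws. Its far hole is at (318,67) and the far slot edge at row 233, with slot side edges at columns 265 and 373.

Run:
```python
from h import *
c=r.get_calibration("wrist"); s=r.sense(); yaw=s["tcp_rot"][2]
for z in(175.5,):
  P=cast(c,[(318.5,66.5),(265,233),(373,233),(222,3),(417,3),(242,302),(398,302)],z); d=P-s["eef_pos"]; ux=np.array([np.cos(yaw),np.sin(yaw),0]); uy=np.array([np.sin(yaw),-np.cos(yaw),0])
  print(z,(d@ux).round(1),(d@uy).round(1))
```

```text
175.5 [ 88.2  38.9  38.9 104.3 104.3  14.8  14.8] [ -1.  -18.1  16.5 -27.5  26.1 -26.8  25.8]
```

Emit:
carry_out --targets '[{"dp":[0,-15,0],"yaw":-4},{"dp":[-1,-50,0],"yaw":-13},{"dp":[-3,-90,0],"yaw":-23},{"dp":[-4,-130,0],"yaw":-33},{"dp":[-5,-170,0],"yaw":-43},{"dp":[-6,-205,0],"yaw":-53},{"dp":[-7,-240,0],"yaw":-63},{"dp":[-8,-270,0],"yaw":-73},{"dp":[-9,-290,0],"yaw":-82},{"dp":[-9.5,-300,0],"yaw":-87.5},{"dp":[-9.5,-303,0],"yaw":-89.3},{"dp":[-9.5,-303,0],"yaw":-89.3}]'

```text
clock: 5.58
eef_pos: [488.2, 11.4, 167.4]
tcp_rot: [-3.14, -0.0, 1.657]
contact_force: [0.9, 0.3, -4.6]
opening: 0.637
grasp_force: 65.2
```

Run:
```python
from h import *
s=r.sense();print(s["eef_pos"],s["tcp_rot"],s["qpos"][5],s["qvel"].round(3))
cv2.imwrite("pics/w3.png",r.grab_frame("wrist")[:,:,::-1])
c=r.get_calibration("wrist"); print(proj(c,[[488.2,10.9,103],[488.2,10.9,86]]))
print(to_tool([488.1,12.2,120],5))
```

```text
[488.16522261  11.43776925 167.42864415] [-3.13998812e+00 -2.13964550e-05  1.65714326e+00] -0.06587148542809641 [-0.01  -0.006 -0.004 -0.002  0.     0.011]
[[318.22494122 272.03336147]
 [318.27984538 261.37781273]]
(array([ 1. , -0.1, 47.7]), np.float64(-0.08952003849060475), np.float64(-0.06562281519714651))
```

View pics/w3.png

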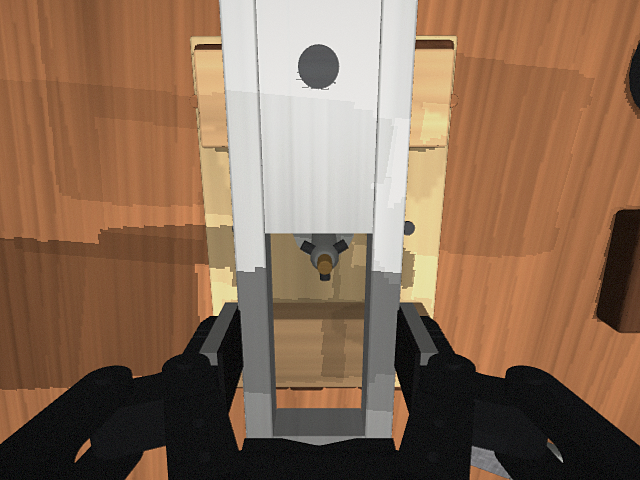

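The plunger tip sits at about (324.5,266) in the slot, while the slot centre is at column 319. So the post is about 2.7 mm towards tool +y and 2–3 mm towards tool +x. I'll shift by that and go down.

Emit:
carry_out --targets '[{"dp":[3,2.7,0],"yaw":0},{"dp":[3,2.7,20],"yaw":0},{"dp":[3,2.7,45],"yaw":0},{"dp":[3,2.7,60],"yaw":0},{"dp":[3,2.7,75],"yaw":0},{"dp":[3,2.7,88],"yaw":0},{"dp":[3,2.7,97],"yaw":0},{"dp":[3,2.7,103],"yaw":0},{"dp":[3,2.7,103],"yaw":0}]'

```text
clock: 6.75
eef_pos: [491.0, 14.8, 65.0]
tcp_rot: [-3.141, -0.0, 1.658]
contact_force: [-0.2, -0.1, -3.4]
opening: 0.639
grasp_force: 65.1
```

Run:
```python
from h import *
s=r.sense();print(s["eef_pos"],s["tcp_rot"],s["contact_force"])
w=r.grab_frame("wrist")[:,:,::-1]
cv2.imwrite("pics/w4.png",w)
```

```text
[490.95197367  14.78804108  65.02697642] [-3.14108153e+00 -4.33655077e-05  1.65822435e+00] [-0.23272338 -0.07355773 -3.39598297]
```

View pics/w4.png

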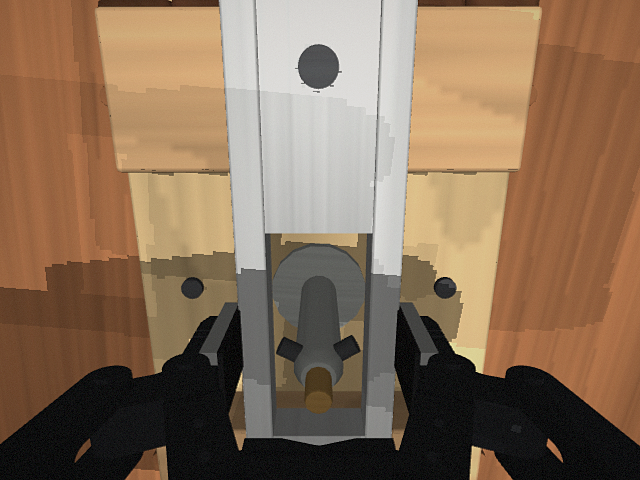

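The post stands centred in the slot at column 319, with the plunger tip at (319,402) and the board symmetric about the bar. I'll lower the bar the rest of the way and release it.

Emit:
carry_out --targets '[{"dp":[0,0,3],"yaw":0},{"dp":[0,0,5.5],"yaw":0},{"dp":[0,0,7],"yaw":0},{"dp":[0,0,7],"yaw":0}]'

```text
clock: 7.3
eef_pos: [491.0, 14.8, 58.2]
tcp_rot: [-3.141, -0.0, 1.658]
contact_force: [-0.7, -0.6, -3.4]
opening: 0.634
grasp_force: 65.2
```

Run:
```python
from h import *
s=r.sense();c=r.get_calibration("wrist");print(s["eef_pos"],s["contact_force"])
im=r.grab_frame("wrist");hsv=cv2.cvtColor(im,cv2.COLOR_RGB2HSV)[380:,290:350]
m=(hsv[...,1]>150)&(hsv[...,2]>60)&(hsv[...,2]<200)
ys,xs=np.nonzero(m);print(len(xs),xs.min()+290,xs.max()+290,ys.min()+380,ys.max()+380,ys.mean()+380)
for v in(ys.max()+380-12,402): print(v,cast(c,(319,v),103))
```

```text
[491.00501073  14.78370415  58.18034674] [-0.71823409 -0.61952502 -3.38265442]
683 304 332 381 430 404.8491947291362
418 [[491.21301012  14.61564634 103.        ]]
402 [[490.7816534   19.52456392 103.        ]]
```

Emit:
carry_out --targets '[{"dp":[0,0,1],"yaw":0},{"dp":[0,0,1.5],"yaw":0},{"dp":[0,0,1.5],"yaw":0}]'

```text
clock: 7.72
eef_pos: [491.3, 14.8, 57.7]
tcp_rot: [3.141, 0.0, 1.658]
contact_force: [-4.1, -1.7, 10.9]
opening: 0.636
grasp_force: 66.8
```

Emit:
carry_out --targets '[{"dp":[0,0,0],"yaw":0},{"dp":[0,0,0],"yaw":0},{"dp":[0,0,0],"yaw":0},{"dp":[0,0,0],"yaw":0},{"dp":[0,0,0],"yaw":0}]' --fingers 1

```text
clock: 8.35
eef_pos: [491.1, 14.8, 56.7]
tcp_rot: [-3.142, -0.0, 1.658]
contact_force: [-0.7, 0.4, 0.4]
opening: 1.002
grasp_force: 0.0
```

Emit:
carry_out --targets '[{"dp":[0,0,-10],"yaw":0},{"dp":[0,0,-40],"yaw":0},{"dp":[0,0,-80],"yaw":0},{"dp":[0,0,-120],"yaw":0},{"dp":[0,0,-140],"yaw":0},{"dp":[0,0,-140],"yaw":0},{"dp":[0,0,-140],"yaw":0}]'

```text
clock: 9.22
eef_pos: [490.5, 14.8, 196.2]
tcp_rot: [-3.141, -0.0, 1.658]
contact_force: [0.2, 0.2, 0.4]
opening: 1.004
grasp_force: 0.0
```

Run:
```python
from h import *
s=r.sense();c=r.get_calibration("wrist");print(s["eef_pos"],s["tcp_rot"],s["contact_force"],s["opening"],s["qpos"][5])
im=r.grab_frame("wrist")[:,:,::-1];cv2.imwrite("pics/w5.png",im)
print(proj(c,[[491,14,103]]))
print(to_tool([468.6,280.5,200]))
```

```text
[490.54348164  14.75261204 196.17891406] [-3.14075343e+00 -5.68505727e-05  1.65822379e+00] [0.24145164 0.16990191 0.37735474] 1.0044514018397641 -0.06042711171521862
[[319.22984404 255.74321187]]
(array([266.6,   1.5,  -4.1]), None, np.float64(-0.06042657256672724))
```

View pics/w5.png

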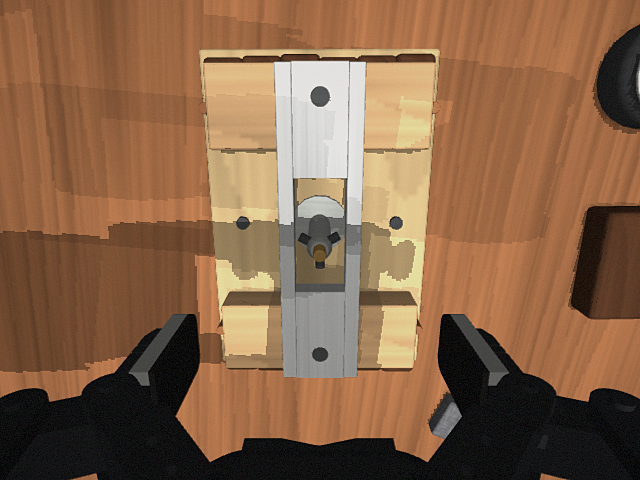

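The bar lies across both blanks with its holes at (320,96) and (320,354). The post is centred in its slot, with the tip at about (319,257). Next is the collar.

Emit:
carry_out --targets '[{"dp":[10,0,0],"yaw":5},{"dp":[40,0,0],"yaw":15},{"dp":[75,0,0],"yaw":25},{"dp":[110,0,0],"yaw":35},{"dp":[145,0,0],"yaw":45},{"dp":[180,0,0],"yaw":55},{"dp":[210,0,0],"yaw":65},{"dp":[235,0,0],"yaw":75},{"dp":[255,0,0],"yaw":85},{"dp":[264,0,0],"yaw":92},{"dp":[267,0,0],"yaw":95},{"dp":[267,0,0],"yaw":95}]'

```text
clock: 10.78
eef_pos: [467.2, 280.6, 195.5]
tcp_rot: [3.14, 0.002, 0.001]
contact_force: [-0.2, -0.8, -0.3]
opening: 1.001
grasp_force: 0.0
```

Run:
```python
from h import *
s=r.sense();c=r.get_calibration("wrist");print(s["eef_pos"],s["tcp_rot"],s["qpos"][5])
im=r.grab_frame("wrist")[:,:,::-1];cv2.imwrite("pics/w6.png",im)
p=proj(c,[[468.6,280.5,37]])[0];print(p)
hsv=cv2.cvtColor(im,cv2.COLOR_BGR2HSV); m=(hsv[...,1]<60)&(hsv[...,2]>60)
k=blob(m,p);print(cv2.boundingRect(k),cv2.minEnclosingCircle(k),cv2.contourArea(k)); P=cast(c,k[:,0],37)[:,:2].astype(np.float32);print(cv2.minEnclosingCircle(P),cv2.fitEllipse(P))
```

```text
[467.18363895 280.61529178 195.51213952] [3.14044989e+00 1.86507164e-03 1.04362493e-03] 2.107932752488735
[320.06721496 222.87656915]
(280, 177, 74, 78) ((316.416748046875, 215.58224487304688), 38.584598541259766) 4142.5
((473.2926025390625, 283.1257629394531), 28.9266357421875) ((472.4397888183594, 282.97235107421875), (52.5674934387207, 55.86240768432617), 89.5445327758789)
```

View pics/w6.png

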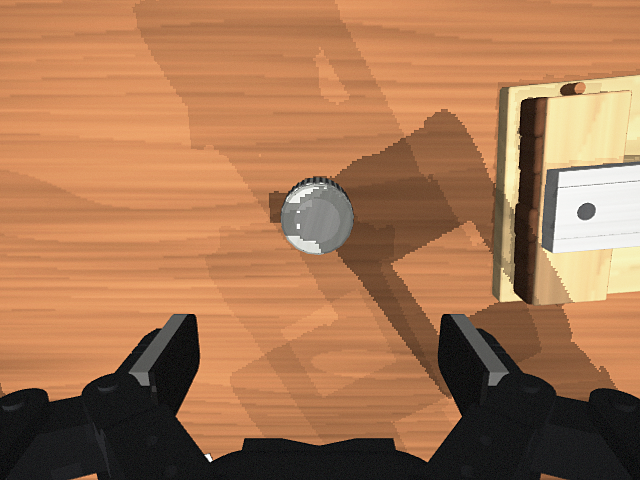

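The collar's top circle is centred at about (317,218), which puts it at roughly (471,283). That offset from the top-camera value matches the jig's, so the post should be at about (490.9, 13.5).

Emit:
carry_out --targets '[{"dp":[4,-2.4,25],"yaw":0},{"dp":[4,-2.4,75],"yaw":0},{"dp":[4,-2.4,125],"yaw":0},{"dp":[4,-2.4,160],"yaw":0},{"dp":[4,-2.4,173],"yaw":0},{"dp":[4,-2.4,175],"yaw":0},{"dp":[4,-2.4,175],"yaw":0}]'

```text
clock: 11.7
eef_pos: [472.6, 283.6, 22.9]
tcp_rot: [-3.141, -0.001, 0.0]
contact_force: [-0.1, 0.4, 0.1]
opening: 0.999
grasp_force: 0.0
```

Emit:
carry_out --targets '[{"dp":[4,-2.4,175],"yaw":0}]' --fingers 2

```text
out of range
```

Emit:
carry_out --targets '[{"dp":[-1.3,0.5,2],"yaw":0},{"dp":[-1.3,0.5,2],"yaw":0}]'

```text
clock: 11.95
eef_pos: [470.7, 282.8, 20.5]
tcp_rot: [-3.141, -0.001, 0.0]
contact_force: [0.5, -0.3, 0.4]
opening: 1.002
grasp_force: 0.0
```

Emit:
carry_out --targets '[{"dp":[0,0,0],"yaw":0},{"dp":[0,0,0],"yaw":0},{"dp":[0,0,0],"yaw":0},{"dp":[0,0,0],"yaw":0},{"dp":[0,0,0],"yaw":0},{"dp":[0,0,0],"yaw":0}]' --fingers -1 --grip_force 80

```text
clock: 12.7
eef_pos: [470.6, 282.7, 20.7]
tcp_rot: [-3.142, -0.0, 0.0]
contact_force: [-3.1, -2.4, 11.6]
opening: 0.607
grasp_force: 82.7
```

Emit:
carry_out --targets '[{"dp":[0,0,-5],"yaw":0},{"dp":[0,0,-30],"yaw":0},{"dp":[0,0,-75],"yaw":0},{"dp":[0,0,-110],"yaw":0},{"dp":[0,0,-120],"yaw":0},{"dp":[0,0,-120],"yaw":0},{"dp":[0,0,-120],"yaw":0}]'

```text
clock: 13.58
eef_pos: [469.6, 282.1, 138.2]
tcp_rot: [3.14, 0.002, 0.0]
contact_force: [-0.6, 0.6, -2.4]
opening: 0.606
grasp_force: 84.1
```

Run:
```python
from h import *
s=r.sense();c=r.get_calibration("wrist");print(s["eef_pos"],s["tcp_rot"],s["qpos"][5],s["opening"])
im=r.grab_frame("wrist")[:,:,::-1];cv2.imwrite("pics/w7.png",im)
top=s["eef_pos"]+[0,0,16]
p=proj(c,[top])[0];print(p)
hsv=cv2.cvtColor(im,cv2.COLOR_BGR2HSV); m=(hsv[...,1]<60)&(hsv[...,2]>60)
k=blob(m,p);print(cv2.boundingRect(k),cv2.contourArea(k)); P=cast(c,k[:,0],top[2])[:,:2].astype(np.float32);print(cv2.minEnclosingCircle(P),cv2.fitEllipse(P))
print(to_tool([490.9,13.5,140]))
```

```text
[469.56850414 282.10709204 138.20184778] [3.14028475e+00 2.18762946e-03 1.79868175e-04] 2.1088719391338815 0.6061593713094658
[321.55013107 353.87786291]
(240, 243, 158, 175) 20551.0
((476.1167297363281, 282.8887023925781), 31.526464462280273) ((474.2020568847656, 283.1579284667969), (50.50160598754883, 61.49510192871094), 90.60519409179688)
(array([ 21.3, 268.6,  -1.5]), None, np.float64(2.108876296644447))
```

View pics/w7.png

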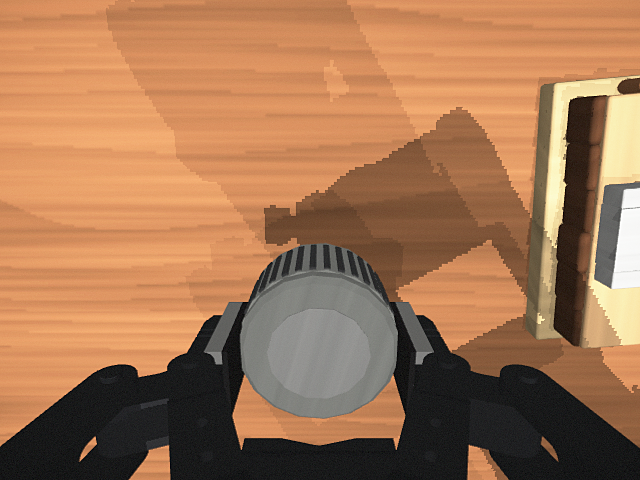

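The collar is held with its top circle at about (319,343) and its knurled side visible above that. I'll fit the near arc of the rim to get the offset from the TCP.

Run:
```python
from h import *
from scipy.optimize import least_squares
s=r.sense();c=r.get_calibration("wrist")
im=cv2.imread("pics/w7.png");hsv=cv2.cvtColor(im,cv2.COLOR_BGR2HSV); m=(hsv[...,1]<60)&(hsv[...,2]>60)
k=blob(m,(319,343))[:,0]
for z0 in(14.5,16.3,18):
  P=cast(c,k[k[:,1]>345],s["eef_pos"][2]+z0)[:,:2]
  f=least_squares(lambda q:np.hypot(*(P-q[:2]).T)-q[2],[470,282,27],loss='soft_l1',f_scale=.5);print(z0,f.x-[*s["eef_pos"][:2],0],abs(f.fun).max())
t=r.get_calibration("top");im=r.grab_frame("top");cv2.imwrite("pics/t2.png",im[:,:,::-1]);print(proj(t,[s["eef_pos"]+[0,0,16]]), proj(t,[[468,280.5,154]]))
```

```text
14.5 [-0.07256939  1.01939848 26.0811945 ] 0.6354183044797388
16.3 [ 1.03138058  1.01946814 25.688434  ] 0.6257585798069094
18 [ 2.07400179  1.01953206 25.31749401] 0.6166373082115619
[[138.62445447 286.1418932 ]] [[139.37857218 286.86198178]]
```

Emit:
carry_out --targets '[{"dp":[1,15,0],"yaw":0},{"dp":[4,55,0],"yaw":0},{"dp":[8,105,0],"yaw":0},{"dp":[12,155,0],"yaw":0},{"dp":[16,205,0],"yaw":0},{"dp":[19,245,0],"yaw":0},{"dp":[20.7,263,0],"yaw":0},{"dp":[20.7,268.6,0],"yaw":0},{"dp":[20.7,268.6,0],"yaw":0},{"dp":[20.7,268.6,0],"yaw":0}]'

```text
clock: 14.92
eef_pos: [491.2, 15.0, 139.7]
tcp_rot: [-3.141, 0.0, 0.001]
contact_force: [-0.0, 0.2, -1.9]
opening: 0.6
grasp_force: 84.2
```

Run:
```python
from h import *
s=r.sense();print(s["eef_pos"],s["tcp_rot"],s["contact_force"],s["qpos"][5])
print(to_tool([490.3,13.5,99]))
c=r.get_calibration("side");a=r.grab_frame("side")[:,:,::-1];b=cv2.imread("pics/side0.png")
p=proj(c,[s["eef_pos"]+[0,0,-20.7],[488.5,10,103],[488.5,10,23],[490.9,13.5,103]]);print(p)
u,v=p[1].astype(int)
# brass plunger pixels: old vs new frame, column centre
for n,i in(("old",b),("new",a)):
    h=cv2.cvtColor(np.ascontiguousarray(i[v-15:v+20,u-15:u+15]),cv2.COLOR_BGR2HSV); m=(h[...,1]<90)&(h[...,2]<140)
    print(n);print("\n".join("".join("#" if q else "." for q in row) for row in m))
cv2.imwrite("pics/s2.png",a)
```

```text
[491.17666508  14.9972455  139.71685226] [-3.14137600e+00  1.37154055e-04  1.23615597e-03] [-0.03768877  0.21990803 -1.87821309] 1.5966926957453247
(array([-0.9,  1.5, 40.7]), None, np.float64(1.5966926957453247))
[[346.19785025 272.06950757]
 [347.42726276 275.0248739 ]
 [345.42864791 295.60129667]
 [346.05336626 275.9793703 ]]
old
..............................
..............................
..............................
..............................
..............................
..............................
..............................
..............................
..............................
..............................
..............................
..............................
..............................
..............................
..............................
..............................
..............................
.............#..##............
..............##..............
............#.................
..........####...#............
.........##########...........
..........##########..........
...........#########..........
...........#######...
[... 708 characters left out ...]
#################.
....#########################.
...##########################.
...#########################..
...#########################..
...#########################..
...#########################..
..##########################..
..#####################.####..
..##########################..
..######.###################..
..######..##################..
.#######...########..######...
.######....########..######...
.######....#######...######...
.######....#######...######...
...####...#########..######...
.....######################...
.....#####################....
.....#####################....
.....################.........
.....################.........
.....###############.....#....
```

Emit:
carry_out --targets '[{"dp":[-0.9,1.5,5],"yaw":0},{"dp":[-0.9,1.5,18],"yaw":0},{"dp":[-0.9,1.5,29],"yaw":0},{"dp":[-0.9,1.5,35],"yaw":0},{"dp":[-0.9,1.5,37],"yaw":0},{"dp":[-0.9,1.5,37],"yaw":0}]'

```text
clock: 15.72
eef_pos: [490.4, 12.5, 102.7]
tcp_rot: [3.142, 0.0, 0.0]
contact_force: [0.4, 0.6, -2.0]
opening: 0.608
grasp_force: 84.2
```

Emit:
carry_out --targets '[{"dp":[0,0,1],"yaw":0},{"dp":[0,0,2],"yaw":0},{"dp":[0,0,3],"yaw":0},{"dp":[0,0,3],"yaw":0}]'

```text
clock: 16.23
eef_pos: [490.3, 12.6, 99.8]
tcp_rot: [-3.142, 0.0, 0.0]
contact_force: [0.5, -0.4, -2.2]
opening: 0.606
grasp_force: 84.2
```

Emit:
carry_out --targets '[{"dp":[0,-0.8,1],"yaw":0},{"dp":[0,-0.8,2],"yaw":0},{"dp":[0,-0.8,3],"yaw":0},{"dp":[0,-0.8,3.5],"yaw":0},{"dp":[0,-0.8,3.5],"yaw":0}]'

```text
clock: 16.85
eef_pos: [490.3, 13.3, 96.2]
tcp_rot: [3.142, 0.0, 0.0]
contact_force: [0.0, -0.3, -1.5]
opening: 0.6
grasp_force: 84.2
```

Emit:
carry_out --targets '[{"dp":[0,0,0.7],"yaw":0},{"dp":[0,0,1.5],"yaw":0},{"dp":[0,0,1.5],"yaw":0}]'

```text
clock: 17.23
eef_pos: [490.7, 13.3, 94.9]
tcp_rot: [3.141, -0.001, 0.0]
contact_force: [0.4, -0.6, -0.3]
opening: 0.605
grasp_force: 84.4
```

Emit:
carry_out --targets '[{"dp":[0,0,0.7],"yaw":0},{"dp":[0,0,1.5],"yaw":0},{"dp":[0,0,1.5],"yaw":0}]'

```text
clock: 17.6
eef_pos: [491.0, 13.2, 93.5]
tcp_rot: [3.141, -0.001, 0.0]
contact_force: [2.0, -3.6, -0.3]
opening: 0.602
grasp_force: 84.6
```

Emit:
carry_out --targets '[{"dp":[0,0,0.7],"yaw":0},{"dp":[0,0,1.5],"yaw":0},{"dp":[0,0,1.5],"yaw":0}]'

```text
clock: 17.98
eef_pos: [491.0, 13.1, 92.0]
tcp_rot: [3.141, -0.001, 0.0]
contact_force: [2.6, -4.8, 2.6]
opening: 0.605
grasp_force: 84.7
```

Emit:
carry_out --targets '[{"dp":[0,0,0.7],"yaw":0},{"dp":[0,0,1.5],"yaw":0},{"dp":[0,0,1.5],"yaw":0}]'

```text
clock: 18.35
eef_pos: [491.0, 13.1, 90.6]
tcp_rot: [3.141, -0.001, 0.0]
contact_force: [3.2, -3.9, 3.5]
opening: 0.603
grasp_force: 84.9
```

```bash
python3 -c "
from h import *
s=r.sense();print(s['eef_pos'],s['contact_force'],s['wrist_torque'],s['qpos'][5])"
```

```text
[491.02828055  13.1088185   90.57404481] [ 3.24127636 -3.91443135  3.5226367 ] [-0.79183926 -0.61558221 -0.13264571] 1.5948403080638793
```

The force is rising at only about 1 N/mm, which is the spring rate. The keyways look lined up already, so I keep pressing.

Emit:
carry_out --targets '[{"dp":[0,0,1],"yaw":0},{"dp":[0,0,2],"yaw":0},{"dp":[0,0,3],"yaw":0},{"dp":[0,0,3],"yaw":0}]'

```text
clock: 18.85
eef_pos: [491.0, 13.1, 87.7]
tcp_rot: [3.141, -0.001, 0.0]
contact_force: [2.8, -4.7, 5.3]
opening: 0.608
grasp_force: 85.1
```

Emit:
carry_out --targets '[{"dp":[0,0,1],"yaw":0},{"dp":[0,0,2],"yaw":0},{"dp":[0,0,2.5],"yaw":0},{"dp":[0,0,2.5],"yaw":0}]'

```text
clock: 19.35
eef_pos: [491.0, 13.1, 85.4]
tcp_rot: [3.141, -0.001, 0.0]
contact_force: [1.5, -4.2, 8.4]
opening: 0.606
grasp_force: 85.5
```

Emit:
carry_out --targets '[{"dp":[0,0,0.7],"yaw":0},{"dp":[0,0,1.5],"yaw":0},{"dp":[0,0,1.5],"yaw":0}]'

```text
clock: 19.73
eef_pos: [491.3, 13.1, 84.6]
tcp_rot: [3.141, -0.002, 0.0]
contact_force: [-0.9, -5.0, 19.0]
opening: 0.603
grasp_force: 86.6
```

A stiff stop came at TCP 84.6, which matches the expected home height of 84.7. I'll press slightly more and check that the collar has not slipped in the grip.

Emit:
carry_out --targets '[{"dp":[0,0,0.4],"yaw":0},{"dp":[0,0,0.5],"yaw":0},{"dp":[0,0,0.5],"yaw":0},{"dp":[0,0,0.5],"yaw":0}]'

```text
clock: 20.23
eef_pos: [491.3, 13.1, 84.6]
tcp_rot: [3.141, -0.002, 0.0]
contact_force: [-3.9, -4.8, 25.4]
opening: 0.607
grasp_force: 87.4
```

Run:
```python
from h import *
s=r.sense();print(s['eef_pos'],s['contact_force'],s['wrist_torque'])
im=r.grab_frame("wrist")[:,:,::-1];cv2.imwrite("pics/w8.png",im)
a=cv2.imread("pics/w7.png")
g=lambda i:cv2.cvtColor(np.ascontiguousarray(i[330:425,225:415]),cv2.COLOR_BGR2GRAY).astype(np.float32)
print(cv2.phaseCorrelate(g(a),g(im),cv2.createHanningWindow((190,95),cv2.CV_32F)))
for i in(a,im):
    h=cv2.cvtColor(np.ascontiguousarray(i),cv2.COLOR_BGR2HSV); col=((h[...,1]<60)&(h[...,2]>60))[340:432,319]; print(np.nonzero(col)[0].max()+340, g(i)[60:95:3,94].astype(int))
```

```text
[491.27648655  13.11561269  84.61065644] [-3.8923513  -4.83568413 25.4019291 ] [-0.81861759  0.55911289 -0.13217929]
((0.13759766347848768, -0.058604936183506595), 0.75615584022469)
417 [142 143 142 131 129 130 127 129 130 124 163 159]
417 [111 110 111 100 101 104  99 102  99  96 145 134]
```

```bash
python3 -c "
from rig import r
print(r.sign_off())"
```

```text
the job is handed in; nothing more can be done
None
```

The bar lies across both blanks with the post up through its slot, and the collar is held pressed home on it with about 25 N; no turn was needed because the keyways were already lined up, and the job was handed in at about 20 s of the 67 s.

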